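# Fill the jar row, then hold the spring clip open over its record card

## Task

Set the loose brown jar upright into the middle of the gap in the row on the wooden riser board, in line with its two neighbours, and let go of it. Then squeeze the handles of the spring clip to take it off its upright metal strip, and hold it wide open, jaws down, around the top edge of the record card at the end of the row, near the middle of that edge: one jaw on each side, clip and card not touching, so that a slip could still be pushed in on either side. Finish while still holding the clip squeezed open there, and leave everything else where it stands.

Things in the scene. Friction and masses are not known exactly. Their poses are not given: they have to be found in the camera images.
- jar: the loose brown jar with a blue screw cap, round, 47 mm across, 81 mm high (cap 45 mm across, top 18 mm), about 120 g; stands upright on the table, apart from the two like it. Origin: centre of its underside, z up
- jar_left: equal jar standing on the riser board, on the card's side of the gap; origin under its centre
- jar_right: equal jar standing on the riser board, beyond the gap; origin under its centre
- row_board: low wooden riser board fixed to the table, 100 mm deep (its x) and 270 mm long (its y), top 22 mm above the table. Origin: centre of its underside; x points to its back, y along the row towards the card at its +y end, z up. It carries the fixed upright record card and its wooden foot
- row_gap (a point): middle of the free gap in the row, on the board's top surface, halfway between the two standing jars and in line with them; axes of the board. The jars stand 120 mm apart centre to centre, so the gap is 73 mm wide; a jar set down here has its origin at this point
- card_top (a point): middle of the top edge of the upright record card at the end of the board (stiff, fixed, 3 mm thick, 60 mm wide, top edge 110 mm above the table, its wooden foot 16 mm high on the board); x is square to the card's face, y along its top edge, z up. The next jar's wall is about 20 mm from the card's side edge and 7 mm lower than its top edge
- strip: clip holder fixed to the table: wooden foot 70x100 mm, 10 mm high, with an upright aluminium strip 4 mm thick (its x) and 86 mm long (its y) along the middle, top edge 65 mm above the table. Origin: centre of its underside
- clip: steel spring clip like a big clothes peg, 30 mm wide (its y), 60 g; it starts clamped on the holder's strip, jaws down, handles up. Origin: on the hinge pin (along y), 81.5 mm above the table at the start; z up to the handles, x the way the jaws open and the handles are squeezed. Jaws reach 30 mm below the pin (26 mm fully open), the pin's coil 6 mm below it
- clip_handles (a point): where to squeeze: midway between the handles, 28 mm above the pin, axes of the clip. The handles slope outward to rounded ends 35 mm above the pin, 49 mm over their outsides on the strip. Pressing them together along x opens the jaws: about 4 N to start, 10 N for fully open, where a stop is met, handles upright and about 17 mm over their outsides. Let go, it snaps shut
- tip_a (a point): inner lower corner of the jaw on the clip's +x side, mid-width; about 4 mm from the other tip on the strip, 27 mm when fully open; its axes turn with the jaw. With the open tips 8 to 16 mm below the card's edge, the edge stands well inside the jaws
- tip_b (a point): inner lower corner of the jaw on the clip's -x side, mid-width; about 4 mm from the other tip on the strip, 27 mm when fully open; its axes turn with the jaw. With the open tips 8 to 16 mm below the card's edge, the edge stands well inside the jaws
- tape: bystander: roll of masking tape lying flat, 98x96x25 mm; origin: centre of its underside
- cork_block: bystander: cork sanding block, 50x76x28 mm; origin: centre of its underside
- dropper: bystander: small dropper bottle, 33 across and 102 high mm; origin: centre of its underside
- small_bowl: bystander: small bowl, 76 across, 43 high mm; origin: centre of its underside
- sherd_red: bystander: potsherd lying flat, 52x47x12 mm; origin: centre of its underside
- brush: bystander: flat brush lying down, 220 long, 12 high mm; origin: centre of its underside
- glue_tube: bystander: glue tube lying down, 146 long, 34 high mm; origin: centre of its underside
- pot: bystander: round flat pot with lid, 81 across, 34 high mm; origin: centre of its underside
Not all that is in view belongs to the job. What is shaped like the jar but green or red is not meant.

How it is judged:
By the outcome, as a careful person would: the job done as asked, in the order asked, and still so for the second after the job is handed in, while the arm keeps its last pose, push and grip.
It also fails if it takes over 58 s, if anything falls off the work surface, if the arm or the gripper's body presses on something with over 40 N, if the wrist force passes 120 N, or if a joint passes its speed limit or range.

## Robot

A 6-joint arm with a two-finger parallel gripper is mounted at the origin on a cart in front of the work surface, level with it; the furniture and walls round the work are solid. World frame = base frame: x ahead of the robot, y to its left, z up, the work surface at z = 0. Lengths are in m, angles in rad, forces in N, time in s.
With the tool pointing down it reaches from about 0.325 to 0.9 m from the base axis. Payload 6.1 kg.
Tool frame: the origin (TCP) lies midway between the tips of the shut fingers; the grasp point (between the pads) lies 19 mm behind it; z points along the fingers, y is the line along which they close (so a half turn about z gives the same grasp; the last joint's range is limited). The gripper opens to 85 mm and grips with 20 to 120 N. Pads are 22 mm wide; open, the fingers measure 114 mm over their backs; the gripper's body (76 mm by 85 mm) begins 54 mm behind the grasp point. The pads swing forward as they close: fully open they stand 13 mm farther back than shut.
Start: joints at [1.108, 0.22, 1.526, -0, 1.395, -0.126], TCP at [0.207, 0.59, 0.231] pointing down, gripper open.
Joint ranges: [-2.98, 2.98], [-0.91, 2.08], [0.09, 2.57], [-1.24, 4.39], [0.2, 2.65], [-2.68, 2.68]. Speed limits (rad/s): [2.57, 2.57, 3.01, 3.14, 3.14, 3.14].

## Interface

Orientations are given as [roll, pitch, yaw] about the fixed x, y, z axes, in that order (R = Rz(yaw) Ry(pitch) Rx(roll)).
In Python, from plant import ctrl, imaging, workorder gives the robot as it stands.
- The arm moves only by the tool play_rows, never from a script. Its argument "rows" is a list that holds one entry, the list of rows, each a list of 7 numbers: the shift along the tool's x, y, z in cm, then the turn, a rotation vector about the tool's x, y, z in degrees, then the closure, from 0 (fully open) to 1 (shut). In form: [[[x, y, z, ax, ay, az, hand], ...]]. A call has 1 to 20 rows; each row shifts and turns the commanded pose from where the row before left it, along the tool's axes as they then stand; what a row does not reach is not made up. A row lasts 1/12 s, in which the tool goes at most 41.7 mm and 7.16 degrees, less where a joint would pass 70% of its speed; a pose out of reach is approached as far as the arm can. A call with a gripper value outside its range is refused whole. The fingers move at their own pace and stop on an object; "newtons" is the grip in N (left out, the last holds). Time passes only in rows, so rows that do not move let the fingers close. It gives the time, the measured TCP pose, the force, the opening and the grip force at its end, in the units of the state.
- ctrl.observe(): the state, without advancing time (a new reading comes with each control period).
- imaging.get_image(name): name is "side" or "top" or "wrist"; returns a dict with "img" (400x640x3 uint8, red, green, blue), "K" (3x3 intrinsics, pixels), "R" (3x3) and "t" (3): a world point X has camera coordinates R X + t; the wrist camera has in their place "tool_from_camera" (4x4, takes a point from camera to tool coordinates, whose origin is the TCP and whose axes are the flange's). Camera axes: x right, y down, z forward; pixel columns grow to the right and rows downward; lengths in m; the calibration is good to about 2 mm. A picture is of the moment at which its call begins: read the wrist's pose just before it. There is no depth.
- workorder.close_job(): hands the job in; it is judged then, once.
The state is a dict: "time_s": time; "joints": joint angles; "joint_velocities": joint speeds; "effort": joint torques, N m; "position": TCP position; "eef_rot": TCP orientation; "wrist_force": force on the tool from outside, world axes, zero at the start; "torque": the same for the moment, N m; "finger_gap": finger opening in m; "finger_force": force on a finger pad.
Only numpy, scipy, OpenCV 4.12 (cv2) and the standard library are available. Lean on these libraries where they do the work, as an engineer would, in place of code of your own. Each camera call takes 0.05 s, during which the arm holds its last target. There are 200 camera calls.

## Working session

There is one attempt and no reset: what is moved stays moved. The work goes in short steps, Python scripts to look and compute and a tool call to move; the robot and the scene stay as the last step left them, time stands still between calls to the robot, and variables do not carry over. Pictures are saved under pics/ and viewed, at most 11 in all, crops included, and the job is handed in when it is done.

Besides the shell and the picture viewer there is one more tool, called after "Emit:" as name([rows], argument=value, ...), one row to a line, values as JSON. play_rows: Moves the arm, as the interface text tells. Its arguments: {"type":"object","properties":{"rows":{"type":"array","items":{"type":"array","items":{"type":"array","items":{"type":"number"}}}},"newtons":{"type":"number"}},"required":["rows"]}

```bash
ls; mkdir -p pics; cat > h.py <<'E'
import numpy as np,cv2
from plant import ctrl,imaging,workorder
from scipy.spatial.transform import Rotation as Ro
def cam(name):
    s=ctrl.observe(); d=imaging.get_image(name)
    if 'R' in d: R=np.array(d['R']);t=np.array(d['t'])
    else:
        T=np.eye(4);T[:3,:3]=Ro.from_euler('xyz',s['eef_rot']).as_matrix();T[:3,3]=s['position']
        M=np.linalg.inv(T@np.array(d['tool_from_camera']));R=M[:3,:3];t=M[:3,3]
    return d['img'],np.array(d['K']),R,t
def ray(K,R,t,u,v):
    return -R.T@t, R.T@np.linalg.solve(K,[u,v,1.])
def onz(c,u,v,z):
    o,d=ray(*c[1:],u,v); return o+d*(z-o[2])/d[2]
def proj(c,X):
    p=c[1]@(c[2]@np.array(X)+c[3]); return p[:2]/p[2]
def save(n,img): cv2.imwrite('pics/'+n,img[:,:,::-1])
E
python3 - <<'E'
from h import *
for n in('top','side'):
    c=cam(n);save(n+'0.png',c[0]);np.savez(n+'0.npz',*c);print(n,-c[2].T@c[3])
print(ctrl.observe())
E
```

```text
pics
top [0.3808591  0.00541203 1.33567823]
side [ 0.15640996 -0.60615032  0.68714401]
{'time_s': 0.1, 'joints': array([ 1.10790468e+00,  2.21150613e-01,  1.52749476e+00, -7.55376754e-06,
        1.39472040e+00, -1.26091041e-01]), 'joint_velocities': array([-6.59126494e-04, -2.98468093e-03, -3.50671504e-03,  2.41848682e-05,
       -1.49907975e-03,  1.29434866e-03]), 'effort': array([ 1.40582295e-03, -4.98241746e+01, -3.90548158e+01, -1.07173014e-04,
        5.67394905e-03,  3.09645770e-05]), 'position': array([0.20629641, 0.58938933, 0.2303076 ]), 'eef_rot': array([-3.13983267e+00, -2.15606960e-04,  2.80479319e+00]), 'wrist_force': array([-0.57780951,  0.5671054 ,  0.19381211]), 'torque': array([-0.00781396,  0.01893867, -0.01444531]), 'finger_force': 0.0, 'finger_gap': 0.08503816104715553}
```

View pics/top0.png

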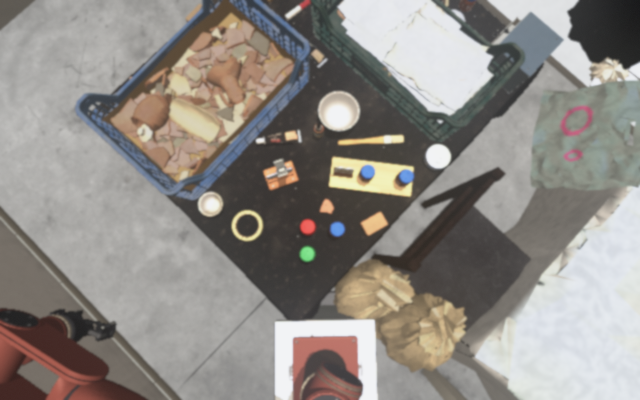

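View pics/side0.png

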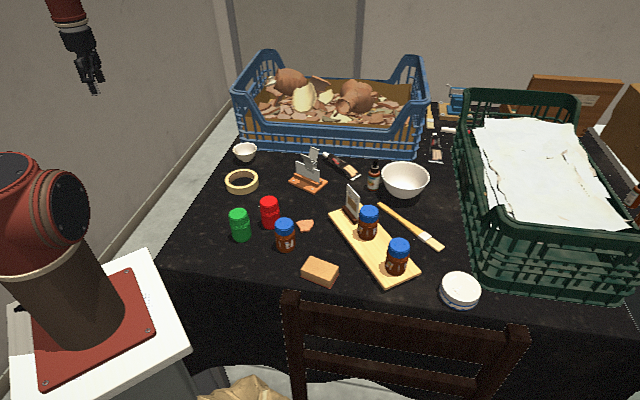

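The top view shows the board at (371,177) with two blue-capped jars at (367,172) and (405,177), and the card at its left end near (343,172). The clip on its holder is at (281,175). Three loose jars could be meant: blue cap/brown at (337,229), red at (308,227) and green at (307,254). Only the first is brown with a blue cap. The side view agrees, showing it at (285,235). I'll measure now and confirm in a crop.

```bash
python3 - <<'E'
from h import *
def ld(n):
    z=np.load(n+'0.npz');return [z[f'arr_{i}'] for i in range(4)]
T=ld('top');S=ld('side')
print(T[1][0],S[1][0])
for n,c in(('top',T),('side',S)):
    hsv=cv2.cvtColor(c[0],cv2.COLOR_RGB2HSV)
    m=cv2.inRange(hsv,(100,150,60),(125,255,255))
    k,l,st,ce=cv2.connectedComponentsWithStats(m)
    for i in range(1,k):
        if st[i,4]>60:
            print(n,ce[i].round(1),st[i],[onz(c,*ce[i],z).round(4) for z in (.081,.103)] if n=='top' else '')
# board & holder foot
hsv=cv2.cvtColor(T[0],cv2.COLOR_RGB2HSV)
for nm,lo,hi,roi in(('board',(18,60,120),(32,255,255),(315,145,425,205)),('foot',(5,80,90),(17,255,255),(255,150,305,200))):
    m=cv2.inRange(hsv,lo,hi);r=np.zeros_like(m);x0,y0,x1,y1=roi;r[y0:y1,x0:x1]=m[y0:y1,x0:x1]
    pts=cv2.findNonZero(r);b=cv2.minAreaRect(pts);bp=cv2.boxPoints(b);z=.022 if nm=='board' else .01
    P=np.array([onz(T,*p,z) for p in bp]);print(nm,len(pts),bp.round(1).tolist(),P[:,:2].round(4).tolist(),P.mean(0),np.linalg.norm(np.diff(P,axis=0),axis=1))
a=cv2.resize(S[0][180:260,260:310],None,fx=5,fy=5,interpolation=2)
b=cv2.resize(T[0][140:210,250:350],None,fx=5,fy=5,interpolation=2)
h=max(a.shape[0],b.shape[0]);pad=lambda x:cv2.copyMakeBorder(x,0,h-x.shape[0],0,0,0)
save('crop.png',np.hstack([pad(a),pad(b)]))
E
```

```text
[405.97575829   0.         325.8381249 ] [369.73467309   0.         318.05000526]
side [368.7 213.4] [359 205  20  18 288] 
side [283.9 226. ] [275 217  19  19 290] 
side [398.8 247.4] [388 237  22  22 364] 
board 1479 [[327.3999938964844, 186.8000030517578], [332.79998779296875, 143.60000610351562], [416.6000061035156, 154.10000610351562], [411.20001220703125, 197.3000030517578]] [[0.5755, -0.0159], [0.7201, -0.0364], [0.6804, -0.3135], [0.5366, -0.289]] [ 0.62815184 -0.16368925  0.022     ] [0.14609217 0.27996802 0.14593069]
foot 542 [[261.0, 169.39999389648438], [292.0, 158.5], [299.70001220703125, 180.39999389648438], [268.70001220703125, 191.3000030517578]] [[0.6391, 0.2029], [0.6743, 0.1], [0.6001, 0.0752], [0.5655, 0.1775]] [0.6197498  0.13887189 0.01      ] [0.10874581 0.07821143 0.10797659]
```

View pics/crop.png

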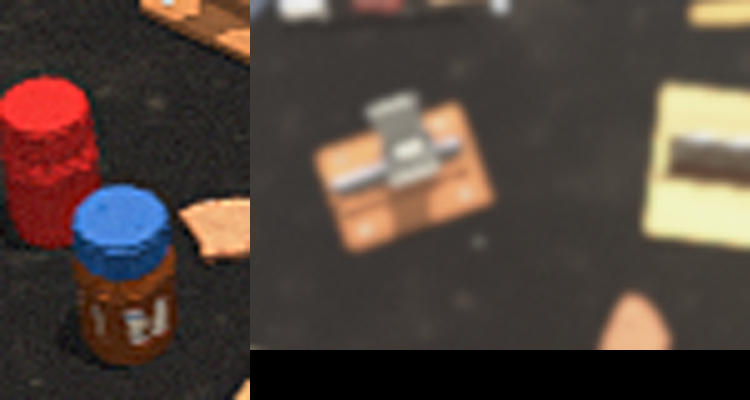

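The crop confirms the brown, blue-capped jar, with the red one just behind it. The clip sits across the strip at top pixel (281,170). The top-view mask was too strict, so I'll redo the caps.

```bash
python3 - <<'E'
from h import *
def ld(n):
    z=np.load(n+'0.npz');return [z[f'arr_{i}'] for i in range(4)]
T=ld('top');S=ld('side')
hsv=cv2.cvtColor(T[0],cv2.COLOR_RGB2HSV)
for u,v in((337,229),(367,172),(405,177)): print(hsv[v,u])
m=cv2.inRange(hsv,(98,120,50),(125,255,255)); r=m*0; r[150:250,325:425]=m[150:250,325:425]
k,l,st,ce=cv2.connectedComponentsWithStats(r)
for i in range(1,k):
    if st[i,4]>40:
        z=.075 if ce[i][1]>200 else .097
        X=onz(T,*ce[i],z);print(ce[i].round(1),st[i],X.round(4),'side proj',proj(S,X).round(1))
b=cv2.inRange(hsv,(15,50,110),(35,255,255)); 
print(hsv[165,335],hsv[190,380],hsv[140,370])
r=b*0;r[150:205,315:425]=b[150:205,315:425];r=cv2.morphologyEx(r,cv2.MORPH_OPEN,np.ones((5,5)))
q=cv2.minAreaRect(cv2.findNonZero(r));bp=cv2.boxPoints(q);P=np.array([onz(T,*p,.022)[:2] for p in bp]);print(bp.round(1).tolist(),P.round(4).tolist(),P.mean(0),np.linalg.norm(np.diff(P,axis=0),axis=1))
print('clip',onz(T,281,168,.1).round(3))
E
```

```text
[108 139 231]
[108 137 230]
[108 137 229]
[367.4 171.6] [362 166  12  12 115] [ 0.6101 -0.1395  0.097 ] side proj [367.3 211.3]
[405.9 176.3] [400 171  13  12 123] [ 0.5933 -0.2586  0.097 ] side proj [397.4 245.4]
[337.  228.6] [330 222  15  14 162] [ 0.4364 -0.0424  0.075 ] side proj [283.3 223.9]
[ 26  65 238] [ 28  62 241] [ 24 100 240]
[[327.29998779296875, 186.89999389648438], [331.29998779296875, 154.89999389648438], [415.6000061035156, 165.39999389648438], [411.6000061035156, 197.39999389648438]] [[0.5752, -0.0154], [0.6819, -0.0305], [0.6421, -0.3082], [0.536, -0.2901]] [ 0.60878299 -0.16107859] [0.10779698 0.28053232 0.10767787]
clip [0.625 0.128 0.1  ]
```

```bash
cat >> h.py <<'E'
def go(xyz,yaw,after_turn=False):
    """shift (cm, tool axes as they stand) and turn about tool z (deg) to a tool-down pose"""
    s=ctrl.observe();R=Ro.from_euler('xyz',s['eef_rot']);W=Ro.from_euler('xyz',[np.pi,0,np.radians(yaw)])
    rv=np.degrees((R.inv()*W).as_rotvec())
    print('t',s['time_s'],'pos',s['position'].round(4),'rpy',np.degrees(s['eef_rot']).round(2),'gap',s['finger_gap'],'j6',s['joints'][5].round(2))
    print('shift cm',(R.inv().apply(np.array(xyz)-s['position'])*100).round(2),'turn',rv.round(2),'| shift after turn',(W.inv().apply(np.array(xyz)-s['position'])*100).round(2))
E
python3 -c "
from h import *
go([.436,-.042,.23],82)"
```

```text
t 0.1 pos [0.2063 0.5894 0.2303] rpy [-1.799e+02 -1.000e-02  1.607e+02] gap 0.08503816104715553 j6 -0.13
shift cm [-42.55 -52.     0.11] turn [-9.00e-02  6.00e-02  7.87e+01] | shift after turn [-5.933e+01  3.153e+01  3.000e-02]
```

Emit:
play_rows([
  [[-2.13,-2.6,0,0,0,0,0],[-2.13,-2.6,0,0,0,0,0],[-2.13,-2.6,0,0,0,0,0],[-2.13,-2.6,0,0,0,0,0],[-2.13,-2.6,0,0,0,0,0],[-2.13,-2.6,0,0,0,0,0],[-2.13,-2.6,0,0,0,0,0],[-2.13,-2.6,0,0,0,0,0],[-2.13,-2.6,0,0,0,0,0],[-2.13,-2.6,0,0,0,0,0],[-2.13,-2.6,0,0,0,0,0],[-2.13,-2.6,0,0,0,0,0],[-2.13,-2.6,0,0,0,0,0],[-2.13,-2.6,0,0,0,0,0],[-2.13,-2.6,0,0,0,0,0],[-2.13,-2.6,0,0,0,0,0],[-2.13,-2.6,0,0,0,0,0],[-2.13,-2.6,0,0,0,0,0],[-2.13,-2.6,0,0,0,0,0],[-2.13,-2.6,0,0,0,0,0]],
])

```text
time_s: 1.77
position: [0.4368, -0.0434, 0.2311]
eef_rot: [3.141, -0.0, 2.804]
wrist_force: [0.3, 1.0, 0.3]
finger_gap: 0.0853
finger_force: 0.0
```

Emit:
play_rows([
  [[0,0,0,0,0,7.15,0],[0,0,0,0,0,7.15,0],[0,0,0,0,0,7.15,0],[0,0,0,0,0,7.15,0],[0,0,0,0,0,7.15,0],[0,0,0,0,0,7.15,0],[0,0,0,0,0,7.15,0],[0,0,0,0,0,7.15,0],[0,0,0,0,0,7.15,0],[0,0,0,0,0,7.15,0],[0,0,0,0,0,7.15,0],[0,0,0,0,0,0,0],[0,0,0,0,0,0,0]],
])

```text
time_s: 2.85
position: [0.4365, -0.0416, 0.231]
eef_rot: [-3.141, -0.0, 1.436]
wrist_force: [-0.5, 0.6, 0.6]
finger_gap: 0.0854
finger_force: 0.0
```

```bash
python3 - <<'E'
from h import *
go([.436,-.042,.23],82)
c=cam('wrist');save('w1.png',c[0]);np.savez('w1.npz',*c)
print(-c[2].T@c[3], proj(c,[.436,-.042,.081]))
E
```

```text
t 2.85 pos [ 0.4365 -0.0416  0.231 ] rpy [-179.97   -0.     82.27] gap 0.08542212647778609 j6 -0.14
shift cm [-0.04 -0.05  0.1 ] turn [-0.03 -0.    0.27] | shift after turn [-0.04 -0.05  0.1 ]
[0.44733297 0.03656617 0.37333077] [319.60088619 185.22455443]
```

View pics/w1.png

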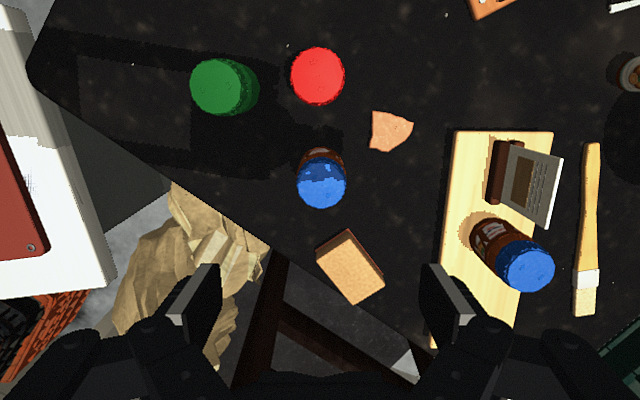

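The wrist view shows the jar's cap at (321,184), the red jar at (318,75), and the card's top edge running from (563,157) to (549,228). I'll measure the caps, the card and the board edge from this picture.

```bash
python3 - <<'E'
from h import *
z=np.load('w1.npz');c=[z[f'arr_{i}'] for i in range(4)]
hsv=cv2.cvtColor(c[0],cv2.COLOR_RGB2HSV)
m=cv2.inRange(hsv,(100,120,120),(125,255,255))
k,l,st,ce=cv2.connectedComponentsWithStats(m)
for i in range(1,k):
    if st[i,4]>800:
        for zz in(.078,.1): 
            X=onz(c,*ce[i],zz);print(ce[i].round(1),st[i],X.round(4))
a=onz(c,563,157,.11);b=onz(c,549,228,.11);print('card',a,b,np.linalg.norm(a-b),(a+b)/2,np.degrees(np.arctan2(*(a-b)[:2])))
e=[onz(c,453,131,.022),onz(c,430,348,.022),onz(c,553,131,.022)];print('board front corner..',e,np.degrees(np.arctan2(*(e[0]-e[1])[:2])),np.linalg.norm(e[2]-e[0]))
E
```

```text
[320.9 185.4] [ 297  163   49   46 1686] [ 0.437  -0.0431  0.078 ]
[320.9 185.4] [ 297  163   49   46 1686] [ 0.4378 -0.0372  0.1   ]
[530.7 270.7] [ 507  247   48   45 1571] [ 0.6279 -0.1558  0.078 ]
[530.7 270.7] [ 507  247   48   45 1571] [ 0.6144 -0.1415  0.1   ]
card [ 0.62805168 -0.03721511  0.11      ] [ 0.62132759 -0.09645915  0.11      ] 0.05962440263874137 [ 0.62468963 -0.06683713  0.11      ] 6.475259780443054
board front corner.. [array([ 0.57565015, -0.01964653,  0.022     ]), array([ 0.54248557, -0.28630244,  0.022     ]), array([ 0.67623484, -0.03333742,  0.022     ])] 7.08959628666063 0.10151217105305857
```

Emit:
play_rows([
  [[-0.1,0.05,2.5,0,0,0,0],[0,0,2.5,0,0,0,0],[0,0,2.5,0,0,0,0],[0,0,2.5,0,0,0,0],[0,0,2.5,0,0,0,0],[0,0,2.5,0,0,0,0],[0,0,2,0,0,0,0],[0,0,1.5,0,0,0,0],[0,0,1,0,0,0,0],[0,0,0.6,0,0,0,0],[0,0,0,0,0,0,0],[0,0,0,0,0,0,0.3],[0,0,0,0,0,0,0.6],[0,0,0,0,0,0,1],[0,0,0,0,0,0,1],[0,0,0,0,0,0,1],[0,0,0,0,0,0,1],[0,0,0,0,0,0,1]],
], newtons=30)

```text
time_s: 4.4
position: [0.4379, -0.043, 0.0314]
eef_rot: [3.14, 0.0, 1.432]
wrist_force: [-2.1, 0.0, 6.2]
finger_gap: 0.0451
finger_force: 29.9
```

```bash
python3 -c "
from h import *
go([.6030,-.200,.15],82.4)"
```

```text
t 4.4 pos [ 0.4379 -0.043   0.0314] rpy [1.7991e+02 2.0000e-02 8.2060e+01] gap 0.0450921240135401 j6 -0.14
shift cm [-13.28  18.54 -11.83] turn [ 0.09  0.02 -0.34] | shift after turn [-13.38  18.44 -11.86]
```

Emit:
play_rows([
  [[0,0,-1,0,0,0,1],[0,0,-2,0,0,0,1],[0,0,-3,0,0,0,1],[0,0,-3,0,0,0,1],[0,0,-2,0,0,0,1],[0,0,-1,0,0,0,1],[-0.9,1.2,0,0,0,0,1],[-1.7,2.4,0,0,0,0,1],[-1.7,2.4,0,0,0,0,1],[-1.7,2.4,0,0,0,0,1],[-1.7,2.4,0,0,0,0,1],[-1.7,2.4,0,0,0,0,1],[-1.7,2.4,0,0,0,0,1],[-1.3,1.8,0,0,0,0,1],[-0.7,1.0,0,0,0,0,1],[0,0,0,0,0,0,1],[0,0,0,0,0,0,1]],
])

```text
time_s: 5.82
position: [0.6006, -0.1979, 0.1491]
eef_rot: [-3.139, -0.001, 1.431]
wrist_force: [-0.1, 1.0, -1.7]
finger_gap: 0.0449
finger_force: 31.1
```

```bash
python3 - <<'E'
from h import *
go([.6030,-.200,.15],82.4)
c=cam('side');np.savez('s2.npz',*c)
w=cam('wrist')
save('sw2.png',np.hstack([cv2.resize(c[0][150:290,300:450],None,fx=2.5,fy=2.5,interpolation=2),cv2.resize(w[0],(400,350))[:350]]))
hsv=cv2.cvtColor(w[0],cv2.COLOR_RGB2HSV)
m=cv2.inRange(hsv,(100,120,80),(125,255,255))
k,l,st,ce=cv2.connectedComponentsWithStats(m)
for i in range(1,k):
    if st[i,4]>400: print(ce[i].round(1),st[i],onz(w,*ce[i],.098).round(4),onz(w,*ce[i],.197).round(4))
E
```

```text
t 5.8167 pos [ 0.6006 -0.1979  0.1491] rpy [-1.7988e+02 -5.0000e-02  8.2020e+01] gap 0.04494694012155805 j6 -0.3
shift cm [-0.18  0.27 -0.09] turn [-0.12 -0.05 -0.38] | shift after turn [-0.18  0.27 -0.09]
[329.  129.2] [ 290   89   79   82 4955] [ 0.6133 -0.1397  0.098 ] [ 0.6124 -0.1292  0.197 ]
[321.2 328.2] [  256   270   132   107 10359] [ 0.5907 -0.2704  0.098 ] [ 0.6014 -0.1931  0.197 ]
```

View pics/sw2.png

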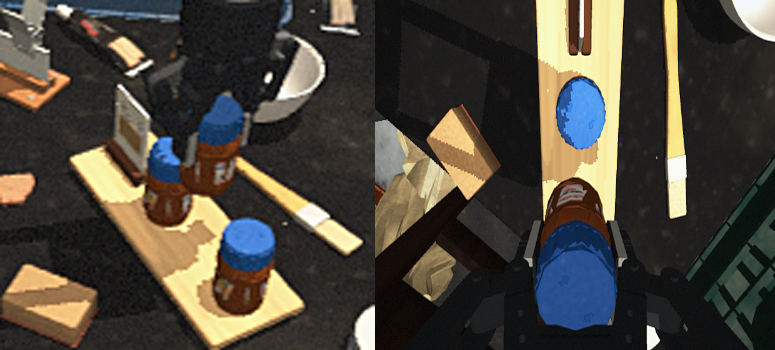

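The held jar is above the gap and in line with the row. I'll lower it to just above the board, then check from the side.

Emit:
play_rows([
  [[-0.14,0.37,0,0,0,0,1],[0,0,1,0,0,0,1],[0,0,1.5,0,0,0,1],[0,0,1.5,0,0,0,1],[0,0,1.5,0,0,0,1],[0,0,1.5,0,0,0,1],[0,0,1,0,0,0,1],[0,0,0.7,0,0,0,1],[0,0,0.6,0,0,0,1],[0,0,0,0,0,0,1],[0,0,0,0,0,0,1]],
])

```text
time_s: 6.83
position: [0.6048, -0.1998, 0.0574]
eef_rot: [3.141, 0.0, 1.432]
wrist_force: [-0.0, 0.4, 0.1]
finger_gap: 0.045
finger_force: 31.1
```

```bash
python3 - <<'E'
from h import *
go([.604,-.1998,.056],82.4)
for n in('side','top'):
    c=cam(n)
    hsv=cv2.cvtColor(c[0],cv2.COLOR_RGB2HSV)
    m=cv2.inRange(hsv,(100,120,60),(125,255,255)); 
    if n=='side': m[:, :330]=0;m[:180]=0
    else: m[:150]=0;m[:,:350]=0;m[220:]=0;m[:,430:]=0
    k,l,st,ce=cv2.connectedComponentsWithStats(m)
    for i in range(1,k):
        if st[i,4]>30: print(n,ce[i].round(1),st[i],onz(c,*ce[i],.097).round(4))
    if n=='side':save('s3.png',cv2.resize(c[0][170:290,320:440],None,fx=5,fy=5,interpolation=2))
E
```

```text
t 6.8333 pos [ 0.6048 -0.1998  0.0574] rpy [179.99   0.    82.06] gap 0.04500091620208291 j6 -0.3
shift cm [-0.01 -0.08  0.14] turn [ 0.01  0.   -0.34] | shift after turn [-0.01 -0.08  0.14]
side [364.3 208.2] [360 205  10   8  50] [ 0.6116 -0.127   0.097 ]
side [385.7 229.3] [377 219  17  20 227] [ 0.6053 -0.2085  0.097 ]
side [398.7 247.4] [388 237  22  22 383] [ 0.5914 -0.2644  0.097 ]
top [365.6 170.4] [362 166   9  11  61] [ 0.614  -0.1341  0.097 ]
top [407.  177.4] [400 172  14  11  94] [ 0.5898 -0.262   0.097 ]
```

View pics/s3.png

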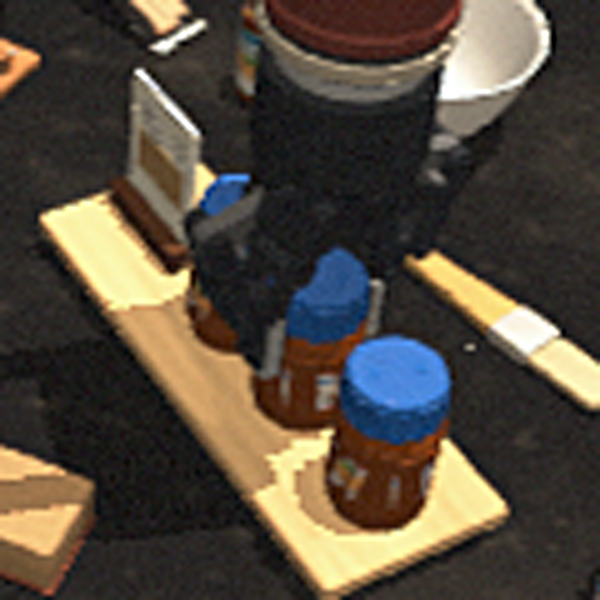

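The side view shows the jar upright between its neighbours. Its cap's lower edge, at row 239, matches the row's midpoint (about 240), and its right edge at column 394 matches the expected 394. I'll set it down and release.

Emit:
play_rows([
  [[0,-0.05,0.2,0,0,0,1],[0,0,0.15,0,0,0,1],[0,0,0.1,0,0,0,1],[0,0,0,0,0,0,1],[0,0,0,0,0,0,1]],
])

```text
time_s: 7.35
position: [0.6045, -0.1999, 0.0535]
eef_rot: [3.141, 0.0, 1.432]
wrist_force: [-1.7, 0.5, 3.5]
finger_gap: 0.0447
finger_force: 31.3
```

Emit:
play_rows([
  [[0,0,0,0,0,0,0.4],[0,0,0,0,0,0,0.2],[0,0,0,0,0,0,0],[0,0,0,0,0,0,0],[0,0,0,0,0,0,0],[0,0,0,0,0,0,0],[0,0,-1,0,0,0,0],[0,0,-2,0,0,0,0],[0,0,-3,0,0,0,0],[0,0,-3,0,0,0,0],[0,0,-3,0,0,0,0],[0,0,-3,0,0,0,0],[0,0,-3,0,0,0,0]],
])

```text
time_s: 8.43
position: [0.6041, -0.1996, 0.2353]
eef_rot: [3.141, 0.0, 1.432]
wrist_force: [0.7, -0.1, -0.9]
finger_gap: 0.0852
finger_force: 0.0
```

```bash
python3 - <<'E'
from h import *
go([.600,.08,.24],108)
c=cam('side')
hsv=cv2.cvtColor(c[0],cv2.COLOR_RGB2HSV)
m=cv2.inRange(hsv,(100,150,60),(125,255,255)); m[:, :330]=0;m[:180]=0
k,l,st,ce=cv2.connectedComponentsWithStats(m)
for i in range(1,k):
    if st[i,4]>30: print(ce[i].round(1),st[i],onz(c,*ce[i],.097).round(4))
E
```

```text
t 8.4333 pos [ 0.6041 -0.1996  0.2353] rpy [1.7996e+02 1.0000e-02 8.2060e+01] gap 0.08524758921319425 j6 -0.3
shift cm [27.64 -4.27 -0.48] turn [ 4.000e-02  2.000e-02 -2.594e+01] | shift after turn [26.72  8.25 -0.47]
[368.7 213.4] [359 205  20  18 287] [ 0.6081 -0.1469  0.097 ]
[382.4 229.6] [373 220  20  20 322] [ 0.5988 -0.2051  0.097 ]
[398.7 247.4] [388 237  22  22 366] [ 0.5916 -0.2643  0.097 ]
```

Against the neighbours' midpoint the jar is within about 1 mm. Next is the clip.

Emit:
play_rows([
  [[1.5,-0.1,-0.5,0,0,0,0],[3,-0.3,-0.5,0,0,0,0],[3.5,-0.3,0,0,0,0,0],[3.5,-0.3,0,0,0,0,0],[3.5,-0.3,0,0,0,0,0],[3.5,-0.3,0,0,0,0,0],[3.5,-0.3,0,0,0,0,0],[3.5,-0.3,0,0,0,0,0],[3.5,-0.3,0,0,0,0,0],[2.5,-0.3,0,0,0,0,0],[1.4,-0.3,0,0,0,0,0],[0,0,0,0,0,-6.6,0],[0,0,0,0,0,-6.6,0],[0,0,0,0,0,-6.6,0],[0,0,0,0,0,-6.6,0],[0,0,0,0,0,0,0],[0,0,0,0,0,0,0]],
])

```text
time_s: 9.9
position: [0.6187, 0.1301, 0.2426]
eef_rot: [-3.141, -0.0, 1.889]
wrist_force: [0.3, 0.6, -0.1]
finger_gap: 0.0857
finger_force: 0.0
```

```bash
python3 - <<'E'
from h import *
go([.622,.13,.245],108.5)
c=cam('wrist');np.savez('w4.npz',*c)
u,v=proj(c,[.622,.13,.1]);print(u,v,-c[2].T@c[3]);
save('w4.png',cv2.resize(c[0][80:300,200:440],None,fx=2.7,fy=2.7,interpolation=2))
E
```

```text
t 9.9 pos [0.6187 0.1301 0.2426] rpy [-179.97   -0.    108.24] gap 0.08569177176750371 j6 -0.24
shift cm [-0.11  0.31 -0.24] turn [-0.03 -0.   -0.26] | shift after turn [-0.11  0.31 -0.24]
323.4453454976337 188.08001172975546 [0.59453481 0.20511695 0.38491834]
```

View pics/w4.png

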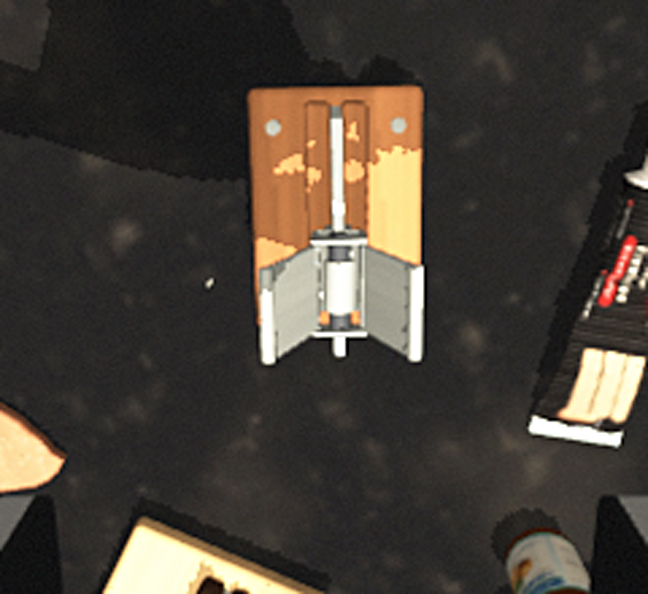

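The crop shows the clip on its strip. The handle ends are bars at crop columns 267 and 417, rows 267 to 361, and the strip edge runs from (337,112) to (340,355).

```bash
python3 - <<'E'
from h import *
z=np.load('w4.npz');c=[z[f'arr_{i}'] for i in range(4)]
f=lambda u,v,zz:onz(c,200+u/2.7,80+v/2.7,zz)
P=[f(267,268,.1165),f(267,361,.1165),f(417,266,.1165),f(417,360,.1165)]
print(np.round(P,4),np.linalg.norm(P[0]-P[1]),np.linalg.norm(P[0]-P[2]))
m=np.mean(P,0);d=(P[2]+P[3]-P[0]-P[1]);e=(P[0]+P[2]-P[1]-P[3]);print('mid',m,'xdir',np.degrees(np.arctan2(d[1],d[0])),'ydir-90',np.degrees(np.arctan2(e[1],e[0]))-90)
a,b=f(337,112,.065),f(340,355,.065);print(a,b,np.linalg.norm(a-b),np.degrees(np.arctan2((a-b)[1],(a-b)[0]))-90)
go([m[0],m[1],.0905],108)
E
```

```text
[[0.5992 0.1352 0.1165]
 [0.6079 0.1068 0.1165]
 [0.6417 0.1498 0.1165]
 [0.652  0.1217 0.1165]] 0.029690014546061967 0.04501122889568636
mid [0.62518802 0.12835976 0.1165    ] xdir 18.82262240136777 ydir-90 18.555756080365057
[0.60657537 0.18131937 0.065     ] [0.6353459  0.09859747 0.065     ] 0.08758227969400338 19.17758020819312
t 9.95 pos [0.6188 0.1301 0.2427] rpy [-179.97    0.    108.22] gap 0.08482858038799496 j6 -0.24
shift cm [-0.36  0.56 15.22] turn [-0.03  0.    0.22] | shift after turn [-0.36  0.56 15.22]
```

Emit:
play_rows([
  [[-0.36,0.56,1.0,0,0,-0.6,0],[0,0,2.5,0,0,0,0],[0,0,2.5,0,0,0,0],[0,0,2.5,0,0,0,0],[0,0,2.5,0,0,0,0],[0,0,2,0,0,0,0],[0,0,1.5,0,0,0,0],[0,0,0.7,0,0,0,0],[0,0,0,0,0,0,0],[0,0,0,0,0,0,0.2],[0,0,0,0,0,0,0.3],[0,0,0,0,0,0,0.4],[0,0,0,0,0,0,0.4],[0,0,0,0,0,0,0.4]],
], newtons=30)

```text
time_s: 11.12
position: [0.6259, 0.1287, 0.0919]
eef_rot: [3.14, 0.001, 1.903]
wrist_force: [-2.0, -0.1, 0.6]
finger_gap: 0.0512
finger_force: 0.6
```

Emit:
play_rows([
  [[0,-0.06,0.1,0,0,0,0.4],[0,0,0,0,0,0,0.5],[0,0,0,0,0,0,0.6],[0,0,0,0,0,0,0.7],[0,0,0,0,0,0,0.8],[0,0,0,0,0,0,0.9],[0,0,0,0,0,0,1],[0,0,0,0,0,0,1],[0,0,0,0,0,0,1],[0,0,0,0,0,0,1],[0,0,0,0,0,0,1],[0,0,0,0,0,0,1]],
])

```text
time_s: 12.12
position: [0.6249, 0.1285, 0.0898]
eef_rot: [-3.142, -0.0, 1.903]
wrist_force: [-0.4, 0.0, -1.2]
finger_gap: 0.0165
finger_force: 30.9
```

The clip is squeezed fully open, at a 16.5 mm gap. I'll lift it straight off and carry it above the card.

Emit:
play_rows([
  [[0,0,-0.5,0,0,0,1],[0,0,-1,0,0,0,1],[0,0,-1.5,0,0,0,1],[0,0,-2,0,0,0,1],[0,0,-2,0,0,0,1],[0,0,-2,0,0,0,1],[0,0,-2,0,0,0,1],[0,0,-2,0,0,0,1],[0,0,-1.5,0,0,0,1],[0,0,-0.5,0,0,0,1],[0,0,0,0,0,5.3,1],[0,0,0,0,0,5.3,1],[0,0,0,0,0,5.3,1],[0,0,0,0,0,5.3,1],[0,0,0,0,0,5.3,1],[0,0,0,0,0,0,1],[0,0,0,0,0,0,1]],
])

```text
time_s: 13.53
position: [0.6247, 0.1285, 0.2396]
eef_rot: [-3.141, 0.0, 1.444]
wrist_force: [-0.0, 0.4, -0.2]
finger_gap: 0.0166
finger_force: 30.9
```

```bash
python3 -c "
from h import *
go([.6245,-.067,.24],82.5)"
```

```text
t 13.5333 pos [0.6247 0.1285 0.2396] rpy [-1.7998e+02  1.0000e-02  8.2710e+01] gap 0.016563033007512478 j6 0.21
shift cm [-19.39   2.46  -0.04] turn [-0.02  0.01  0.21] | shift after turn [-19.38   2.53  -0.04]
```

Emit:
play_rows([
  [[-0.7,0.09,0,0,0,0,1],[-1.4,0.18,0,0,0,0,1],[-2.1,0.27,0,0,0,0,1],[-2.5,0.32,0,0,0,0,1],[-2.5,0.32,0,0,0,0,1],[-2.5,0.32,0,0,0,0,1],[-2.5,0.32,0,0,0,0,1],[-2.1,0.27,0,0,0,0,1],[-1.6,0.2,0,0,0,0,1],[-1,0.12,0,0,0,0,1],[-0.5,0.05,0,0,0,0,1],[0,0,0,0,0,0,1],[0,0,0,0,0,0,1]],
])

```text
time_s: 14.62
position: [0.624, -0.0669, 0.2398]
eef_rot: [-3.141, -0.0, 1.441]
wrist_force: [0.8, 0.0, -0.3]
finger_gap: 0.0167
finger_force: 30.9
```

```bash
python3 - <<'E'
from h import *
go([.6245,-.067,.24],82.5)
c=cam('wrist');np.savez('w5.npz',*c)
print(proj(c,[.6245,-.067,.11]))
save('w5.png',cv2.resize(c[0][100:340,200:440],None,fx=2.5,fy=2.5,interpolation=2))
E
```

```text
t 14.6167 pos [ 0.624  -0.0669  0.2398] rpy [-1.7999e+02 -2.0000e-02  8.2560e+01] gap 0.01666605390461434 j6 -0.1
shift cm [-0.01  0.05 -0.02] turn [-0.01 -0.02  0.06] | shift after turn [-0.01  0.05 -0.02]
[320.64519222 191.25287341]
```

View pics/w5.png

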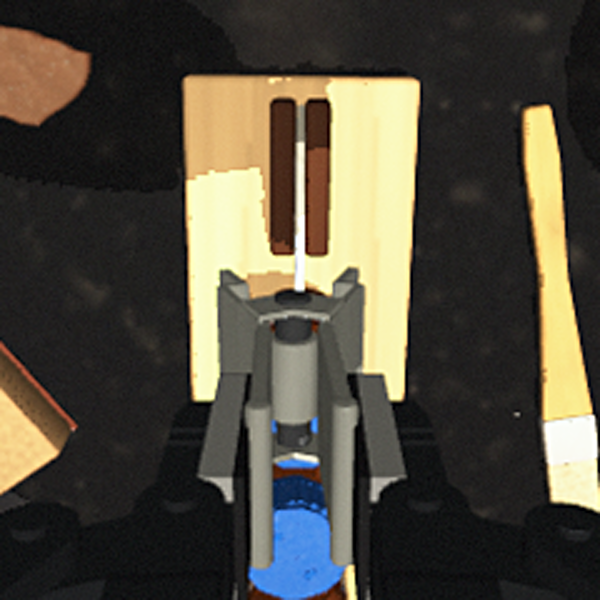

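The crop shows the clip held open with its jaw tips at (230,272) and (350,272). The card's white top edge below runs from about (301,140) to (299,290), where it goes behind the clip. I'll compare them in tool coordinates.

```bash
python3 - <<'E'
from h import *
z=np.load('w5.npz');c=[z[f'arr_{i}'] for i in range(4)]
g=c[0][100:340,200:440].astype(int)
f=lambda u,v,zz:onz(c,200+u/2.5,100+v/2.5,zz)
s=ctrl.observe();R=Ro.from_euler('xyz',s['eef_rot']);tool=lambda X:(R.inv().apply(X-s['position'])*1000).round(1)
for v in range(36,118,4):
    r=g[v,112:128].sum(1); 
    w=np.where(r>600)[0]; print(v*2.5,r.tolist() if v in(52,80,100) else '',(w.mean()+112.5)*2.5 if len(w) else None,len(w))
for u,v in((301,140),(300,200),(299.5,280)): X=f(u,v,.11);print('card',X.round(4),tool(X))
for u,v in((224,270),(355,270)): X=f(u,v,.205);print('tip',X.round(4),tool(X))
for u,v in((258,405),(344,405),(294,295)): X=f(u,v,.266 if v>400 else .231);print('handle/pin',X.round(4),tool(X))
d=np.array([np.sin(np.radians(7.3)),np.cos(np.radians(7.3)),0])*.03
for k in(-1,1):print((proj(c,np.array([.6247,-.0668,.11])+k*d)-[200,100])*2.5)
E
```

```text
90.0  None 0
100.0  None 0
110.0  None 0
120.0  None 0
130.0 [144, 131, 139, 138, 127, 88, 195, 391, 411, 335, 87, 120, 136, 150, 138, 138] None 0
140.0  None 0
150.0  301.25 3
160.0  300.0 2
170.0  301.25 3
180.0  301.25 3
190.0  301.25 3
200.0 [139, 135, 130, 120, 103, 94, 454, 727, 725, 648, 81, 208, 249, 246, 242, 238] 301.25 3
210.0  301.25 3
220.0  301.25 3
230.0  301.25 3
240.0  300.0 4
250.0 [231, 233, 235, 220, 154, 230, 660, 765, 765, 765, 82, 205, 231, 247, 226, 221] 300.0 4
260.0  300.0 16
270.0  300.0 16
280.0  307.6388888888889 9
290.0  None 0
card [ 0.6281 -0.0377  0.11  ] [ 28.9   0.3 129.8]
card [ 0.6252 -0.0574  0.11  ] [ 9.000e+00 -1.000e-01  1.298e+02]
card [ 0.6214 -0.085   0.11  ] [-18.9  -0.3 129.8]
tip [ 0.6098 -0.0469  0.205 ] [ 17.4 -16.7  34.8]
tip [ 0.6383 -0.0507  0.205 ] [17.4 12.1 34.8]
handle/pin [ 0.62   -0.0489  0.266 ] [ 16.8  -6.3 -26.2]
handle/pin [ 0.6329 -0.0506  0.266 ] [ 16.8   6.7 -26.2]
handle/pin [ 0.6258 -0.045   0.231 ] [21.4 -1.1  8.8]
[302.32611574 311.54300558]
[301.92491788 137.80093656]
```

Emit:
play_rows([
  [[-0.2,0.2,0.5,0,0,0,1],[0,0,1,0,0,0,1],[0,0,1.5,0,0,0,1],[0,0,1.5,0,0,0,1],[0,0,1.5,0,0,0,1],[0,0,1.2,0,0,0,1],[0,0,0.9,0,0,0,1],[0,0,0.5,0,0,0,1],[0,0,0,0,0,0,1],[0,0,0,0,0,0,1]],
])

```text
time_s: 15.5
position: [0.626, -0.0692, 0.1539]
eef_rot: [3.141, -0.0, 1.441]
wrist_force: [0.0, -0.8, 0.6]
finger_gap: 0.0167
finger_force: 30.9
```

```bash
python3 - <<'E'
from h import *
go([.6245,-.067,.132],82.5)
c=cam('wrist');np.savez('w6.npz',*c)
d=cam('side');np.savez('s6.npz',*d)
u,v=map(int,proj(d,[.6245,-.067,.11]));print(u,v)
a=cv2.resize(c[0][110:350,240:400],None,fx=2.5,fy=2.5,interpolation=2)
b=cv2.resize(d[0][v-35:v+25,u-25:u+15],None,fx=10,fy=10,interpolation=2)
save('ws6.png',np.hstack([a,b]))
E
```

```text
t 15.5 pos [ 0.626  -0.0692  0.1539] rpy [179.99  -0.    82.56] gap 0.01668134491328619 j6 -0.11
shift cm [ 0.2  -0.18  2.19] turn [ 0.01 -0.    0.06] | shift after turn [ 0.2  -0.18  2.19]
353 188
```

View pics/ws6.png

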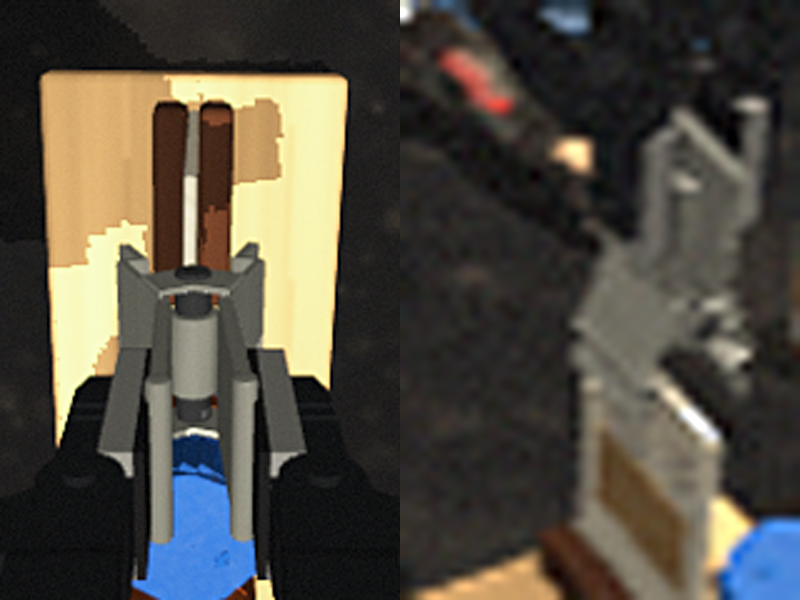

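The wrist crop shows the card edge at column 190 and the tips at columns 121 and 262 (midpoint 191.5). In the side crop the open jaws stand just above the card's top edge.

```bash
python3 - <<'E'
from h import *
z=np.load('w6.npz');c=[z[f'arr_{i}'] for i in range(4)]
f=lambda u,v,zz:onz(c,240+u/2.5,110+v/2.5,zz)
s=ctrl.observe();R=Ro.from_euler('xyz',s['eef_rot']);tool=lambda X:(R.inv().apply(X-s['position'])*1000).round(1)
for u,v in((190,175),(190.5,225),(191,265)): print('card',tool(f(u,v,.11)))
for u,v in((121,247),(262,247)): print('tip',tool(f(u,v,.1196)))
for u,v in((159,378),(244,378),(193,270)): print('h/pin',tool(f(u,v,.1806 if v>300 else .1456)))
z=np.load('s6.npz');d=[z[f'arr_{i}'] for i in range(4)]
D=np.array([np.sin(np.radians(7.3)),np.cos(np.radians(7.3)),0])*.03
for k in(-1,1):print('side card end',(proj(d,np.array([.6247,-.0668,.11])+k*D)-[353-25,188-35])*10+[400,0])
E
```

```text
card [31.6 -2.9 44.9]
card [19.8 -2.8 44.9]
card [10.  -2.8 44.9]
tip [ 17.8 -18.   35.3]
tip [17.8 13.  35.3]
h/pin [ 18.   -6.7 -25.7]
h/pin [ 18.    6.1 -25.7]
h/pin [22.2 -1.9  9.3]
side card end [716.18248842 427.80787196]
side card end [590.0154972  292.10391919]
```

Clip and card line up within 1 mm both ways. I'll make the final descent of 2.2 cm, which puts the tips about 12 mm below the edge.

Emit:
play_rows([
  [[-0.1,-0.05,0.3,0,0,0,1],[0,0,0.4,0,0,0,1],[0,0,0.4,0,0,0,1],[0,0,0.4,0,0,0,1],[0,0,0.4,0,0,0,1],[0,0,0.2,0,0,0,1],[0,0,0.1,0,0,0,1],[0,0,0,0,0,0,1],[0,0,0,0,0,0,1],[0,0,0,0,0,0,1],[0,0,0,0,0,0,1]],
])

```text
time_s: 16.52
position: [0.6251, -0.0701, 0.1328]
eef_rot: [-3.141, 0.0, 1.441]
wrist_force: [-3.7, 1.4, 7.4]
finger_gap: 0.0166
finger_force: 32.7
```

```bash
python3 - <<'E'
from h import *
go([.6245,-.067,.132],82.5); print(ctrl.observe()['wrist_force'])
c=cam('wrist');d=cam('side')
a=cv2.resize(c[0][110:350,240:400],None,fx=2.5,fy=2.5,interpolation=2)
b=cv2.resize(d[0][153:213,328:368],None,fx=10,fy=10,interpolation=2)
save('ws7.png',np.hstack([a,b]))
E
```

```text
t 16.5167 pos [ 0.6251 -0.0701  0.1328] rpy [-179.98    0.     82.56] gap 0.016577074531673397 j6 -0.11
shift cm [ 0.3  -0.1   0.08] turn [-0.02  0.    0.06] | shift after turn [ 0.3  -0.1   0.08]
[-3.72024254  1.41328944  7.3741858 ]
```

View pics/ws7.png

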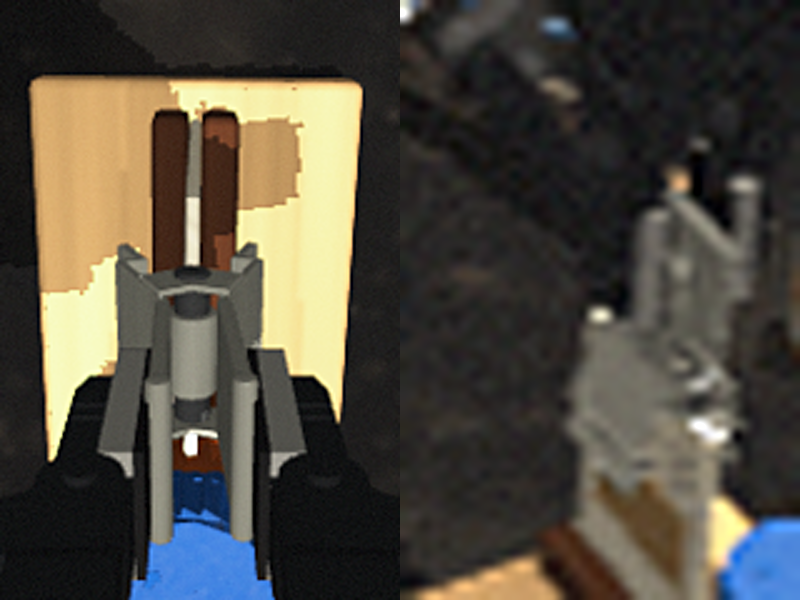

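The picture looks right, but the wrist force (-3.7, 1.4, 7.4 N) shows the clip is touching something. I'll back off upward and see whether it goes away.

Emit:
play_rows([
  [[0,0,-0.2,0,0,0,1],[0,0,0,0,0,0,1],[0,0,0,0,0,0,1]],
])

```text
time_s: 16.87
position: [0.6253, -0.0702, 0.1336]
eef_rot: [3.141, 0.0, 1.441]
wrist_force: [0.7, -0.0, -0.9]
finger_gap: 0.0163
finger_force: 31.0
```

Emit:
play_rows([
  [[0,0,-0.2,0,0,0,1],[0,0,0,0,0,0,1],[0,0,0,0,0,0,1]],
])

```text
time_s: 17.12
position: [0.6253, -0.0702, 0.1358]
eef_rot: [3.142, -0.0, 1.441]
wrist_force: [0.8, -0.1, -0.4]
finger_gap: 0.0162
finger_force: 30.9
```

```bash
python3 - <<'E'
from h import *
def ld(n):
    z=np.load(n);return [z[f'arr_{i}'] for i in range(4)]
c,d=ld('w6.npz'),ld('s6.npz')
def tri(p,q):
    o1,r1=ray(*c[1:],*p);o2,r2=ray(*d[1:],*q);r1/=np.linalg.norm(r1);r2/=np.linalg.norm(r2)
    k=np.linalg.lstsq(np.c_[r1,-r2],o2-o1,rcond=None)[0];a,b=o1+k[0]*r1,o2+k[1]*r2
    return ((a+b)/2).round(4),np.linalg.norm(a-b).round(4)
W=lambda u,v:(240+u/2.5,110+v/2.5);S=lambda u,v:(328+(u-400)/10,153+v/10)
# handle top ends (+y end): wrist (159,378),(244,378); side: -x handle top-left corner (672,112)?, -x jaw lower corners
print('-x handle +y top',tri(W(159,378),S(676,108)),'TCP z at shot .1539, expect .1806')
print('-x jaw tip +y outer',tri(W(121,250),S(582,325)),'expect .1196')
E
```

```text
-x handle +y top (array([ 0.6271, -0.0566,  0.1772]), np.float64(0.0133)) TCP z at shot .1539, expect .1806
-x jaw tip +y outer (array([ 0.6119, -0.0521,  0.1167]), np.float64(0.0033)) expect .1196
```

Contact ended after a 1 to 2 mm raise. The clip may have slipped in the grip, so I'll check how low it hangs by projecting its known corners into the saved side view.

```bash
python3 - <<'E'
from h import *
def ld(n):
    z=np.load(n);return [z[f'arr_{i}'] for i in range(4)]
c,d=ld('w6.npz'),ld('s6.npz')
R=Ro.from_euler('xyz',np.radians([180,0,82.56]));p=np.array([.626,-.0692,.1539])
for dl in(0,4,8):
    print('drop',dl)
    for nm,l,z in(('h-',-7.5,35),('h+',7.5,35),('tip-',-14.5,-26),('tip+',14.5,-26),('pin',0,0)):
        for e in(1,-1):
            X=p+R.apply(np.array([1+15*e,l-1,8.3+dl-z])/1000)
            print(nm,'+y' if e>0 else '-y','side',((proj(d,X)-[328,153])*10+[400,0]).round(),'wrist',((proj(c,X)-[240,110])*2.5).round())
b=cv2.resize(d[0][153:213,328:368],None,fx=12,fy=12,interpolation=cv2.INTER_NEAREST)
g=cv2.cvtColor(d[0],cv2.COLOR_RGB2GRAY)[160:200,343:366]
for i,r in enumerate(g): print(160+i,' '.join('%3d'%x for x in r))
E
```

```text
drop 0
h- +y side [613. 103.] wrist [144. 389.]
h- -y side [679. 169.] wrist [148. 554.]
h+ +y side [667.  86.] wrist [243. 389.]
h+ -y side [734. 151.] wrist [240. 554.]
tip- +y side [576. 313.] wrist [129. 254.]
tip- -y side [639. 382.] wrist [133. 377.]
tip+ +y side [677. 280.] wrist [261. 254.]
tip+ -y side [741. 347.] wrist [259. 377.]
pin +y side [632. 212.] wrist [195. 300.]
pin -y side [697. 280.] wrist [195. 438.]
drop 4
h- +y side [612. 116.] wrist [145. 377.]
h- -y side [678. 183.] wrist [149. 538.]
h+ +y side [666.  99.] wrist [241. 377.]
h+ -y side [733. 165.] wrist [239. 538.]
tip- +y side [576. 326.] wrist [131. 248.]
tip- -y side [638. 395.] wrist [134. 369.]
tip+ +y side [676. 293.] wrist [260. 248.]
tip+ -y side [740. 360.] wrist [257. 369.]
pin +y side [632. 226.] wrist [195. 292.]
pin -y side [696. 293.] wrist [195. 427.]
drop 8
h- +y side [611. 130.] wrist [147. 365.]
h- -y side [677. 197.] wrist [150. 523.]
h+ +y side [665. 113.] wrist [240. 365.]
h+ -y side [732. 179.] wrist [238. 523.]
tip- +y side [575. 339.] wrist [132. 242.]
tip- -y side [637. 407.] wrist [
[... 3320 characters left out ...]
  43  37  63  65  38  37  46
193  44  39  32  95 133 118 103 112 117 109 108 108 194 222  85  24  35  41  47  42  35  33  39
194  47  42  26  95 134 119 103  98 111  97 106 122 104 247 255  83  26  36  38  40  44  41  41
195  54  42  39  96 132 122 117 107 111 110 123 123 118 116 254 255  64  15  32  41  30  37  37
196  38  43  23  94 115  84 105 110 108 116 129 121 126 119 134 218 210  24  31  31  42  40  40
197  33  36  46 104 120  75  82 101 108 114 122 120 115 126 123 171 179  73  29  39  26  43  41
198  41  36  36  97 112  67  69  87 101 110 131 125 115 110 123 133 128  70  29  33  37  41  41
199  36  36  51 102 112  66  71  72  97 124 126 117 108  98 112 141 124  48  39  39  36  44  36
```

Wrist and side views agree that the clip hangs about 4 mm lower in the grip than assumed. The contact happened with the tips about 15 mm below the edge, and they are now about 12 mm below and free. I'll raise 1.5 mm more and test the side clearance with small shifts.

Emit:
play_rows([
  [[0,0,-0.15,0,0,0,1],[0,0.2,0,0,0,0,1],[0,0,0,0,0,0,1],[0,0,0,0,0,0,1]],
])

```text
time_s: 17.45
position: [0.6274, -0.0705, 0.1373]
eef_rot: [3.141, 0.0, 1.441]
wrist_force: [1.2, -0.3, -0.4]
finger_gap: 0.0165
finger_force: 30.9
```

Emit:
play_rows([
  [[0,-0.2,0,0,0,0,1],[0,-0.2,0,0,0,0,1],[0,0,0,0,0,0,1],[0,0,0,0,0,0,1]],
])

```text
time_s: 17.78
position: [0.623, -0.0699, 0.1373]
eef_rot: [-3.141, -0.0, 1.441]
wrist_force: [0.1, 0.3, -0.5]
finger_gap: 0.0165
finger_force: 30.9
```

There was no contact 2 mm to either side. I'll return to the centre, take a last look and hand in.

Emit:
play_rows([
  [[0.1,0.2,0,0,0,0,1],[0,0,0,0,0,0,1],[0,0,0,0,0,0,1],[0,0,0,0,0,0,1]],
])

```text
time_s: 18.12
position: [0.6254, -0.0692, 0.1373]
eef_rot: [-3.142, -0.0, 1.441]
wrist_force: [0.4, 0.0, -0.9]
finger_gap: 0.0164
finger_force: 30.9
```

```bash
python3 - <<'E'
from h import *
s=ctrl.observe();print(s['position'],s['wrist_force'],s['finger_gap'])
c=cam('wrist');d=cam('side')
save('f.png',np.hstack([cv2.resize(c[0][110:350,240:400],None,fx=2.2,fy=2.2,interpolation=2),cv2.resize(d[0][140:272,320:430],None,fx=4,fy=4,interpolation=2)]))
E
```

```text
[ 0.62543411 -0.06916582  0.13726859] [ 0.3999249   0.01344995 -0.89216285] 0.01644270547777912
```

View pics/f.png

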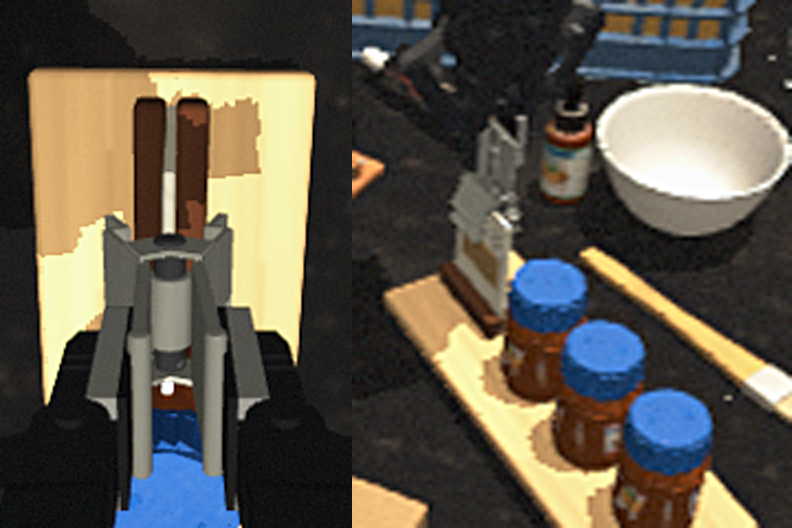

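The final picture shows three jars evenly in line. The open clip straddles the card's top edge, with the card at column 168 midway between tips at 104 and 232, and there is no contact force.

```bash
python3 -c "
from plant import workorder
print(workorder.close_job())"
```

```text
the job is handed in; nothing more can be done
None
```

The job is handed in: the jar stands upright in the gap, about 1 mm off the midpoint by the side camera, and the clip is held squeezed wide open around the middle of the card's top edge without touching it, after one light touch (about 8 N) on the way down.

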